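# Count along the tub rack and push the screw tub into the third bay

### The job

The loose screw tub with the orange lid belongs in the third bay of the rack, counted from the yellow end, full and empty bays alike. Count along the rail from that end with one fingertip, fingers closed, touching the rail over the first, then the second, then the third bay; then push the tub across the board into that third bay until it is fully home against the backboard, and come away. Slide the tub, never lift it or tip it over, and leave the cup, the tape measure and the other two tubs where they stand.

Things in the scene. Friction and masses are not known exactly. Their poses are not given: they have to be found in the camera images.
- rack: Fixed plywood rack for screw tubs, 56 mm deep, 459 wide, 80 high: six bays side by side, open to the front and without floor (tubs slide on the board itself). Origin: middle of its footprint, on the board. Own x points into the bays, own y along the rail, z up. Bays are 63 mm wide between 9 mm dividers, centred at own y = +180, +108, +36, -36, -108, -180 mm.
- backboard (a point): Foot of the backboard's front face, mid-width, at the rack's own x = +16 mm; axes as the rack's. It is a 32 mm high strip. The dividers' rounded front edges are at own x = -28 mm, so a tub fully home has its axis 28 mm in front of this face (own x = -12 mm) and sticks out 12 mm past the dividers.
- rail_mid (a point): Middle of the flat top of the aluminium front rail, at the rack's own x = -16, y = 0 mm, 80 mm above the board. The rail runs along the rack's y over all six bays, 16 mm wide (own x -24 to -8), underside 64 mm above the board; a rigid, fixed bar. Nothing on the rack stands higher.
- end_yellow: Yellow-painted plywood end panel, 56 x 18 x 78 mm, fixed at one end of the rack (at either end, own y of the rack = +220 or -220 mm): counting starts at this end. Origin: middle of its underside, on the board. The panel at the other end is grey.
- rail_a: The 44 mm long section of the rail, with a white paper ticket on its front, over the bay centred at rack y = +180 mm (letters run from the rack's +y end to its -y end, whichever end is yellow). Origin: middle of its flat top face (16 x 44 mm), 80 mm above the board; axes as the rack's.
- rail_b: The 44 mm long section of the rail, with a white paper ticket on its front, over the bay centred at rack y = +108 mm. Origin: middle of its flat top face (16 x 44 mm), 80 mm above the board; axes as the rack's.
- rail_c: The 44 mm long section of the rail, with a white paper ticket on its front, over the bay centred at rack y = +36 mm. Origin: middle of its flat top face (16 x 44 mm), 80 mm above the board; axes as the rack's.
- rail_d: The 44 mm long section of the rail, with a white paper ticket on its front, over the bay centred at rack y = -36 mm. Origin: middle of its flat top face (16 x 44 mm), 80 mm above the board; axes as the rack's.
- rail_e: The 44 mm long section of the rail, with a white paper ticket on its front, over the bay centred at rack y = -108 mm. Origin: middle of its flat top face (16 x 44 mm), 80 mm above the board; axes as the rack's.
- rail_f: The 44 mm long section of the rail, with a white paper ticket on its front, over the bay centred at rack y = -180 mm. Origin: middle of its flat top face (16 x 44 mm), 80 mm above the board; axes as the rack's.
- tub_center (a point): Centre, half-way up, of the loose screw tub with the orange lid: an upright plain cylinder 56 mm in diameter and 55 mm high (white side, orange lid on top of the same diameter), about 0.2 to 0.4 kg, standing on the board in front of the rack. This point is on its axis, 27.5 mm above the board.
- tub_blue: Bystander: an equal tub with blue lid, standing in the bay at rack y = +180 mm. Origin: middle of its underside.
- tub_green: Bystander: an equal tub with green lid, standing in the bay at rack y = -108 mm (the blue and green tubs may be swapped). Origin: middle of its underside.
- cup: Bystander: empty dark-brown coffee cup, 76 mm across, 85 mm high, standing on the board to one side in front of the rack. Origin: middle of its underside.
- tape: Bystander: red tape measure, 68 x 36 x 62 mm, standing on the board to the other side. Origin: middle of its underside.
Not all that is in view belongs to the job. Of the things that look like the end_yellow, the smallest one is meant.

How it is judged:
By the outcome, as a careful person would: the job done as asked, in the order asked, and still so for the second after the job is handed in, with the robot touching nothing.
It also fails if it takes over 64 s, if anything falls off the work surface, if the arm or the gripper's body presses on something with over 40 N, if the wrist force passes 120 N, or if a joint passes its speed limit or range.

### The arm

A 6-joint arm with a two-finger parallel gripper is mounted at the origin on the work surface. World frame = base frame: x ahead of the robot, y to its left, z up, the work surface at z = 0. Lengths are in mm, angles in rad, forces in N, time in s.
With the tool pointing down it reaches from about 325 to 850 mm from the base axis. Payload 4.4 kg.
Tool frame: the origin (TCP) lies at the very end of the fingers, on their centre line; the grasp point (between the pads) lies manip.grip_point_offset behind it (manip.grip_point_offset is the distance from the TCP to the grasp point, in mm); z points along the fingers, y is the line along which they close (so a half turn about z gives the same grasp; the last joint's range is limited). The gripper opens to 94 mm and grips with 3 to 60 N. Pads are 16 mm wide; open, the fingers measure 119 mm over their backs; the gripper's body (75 mm by 177 mm) begins 78 mm behind the grasp point.
Start: joints at [1.05, 0.207, 1.542, -0, 1.393, -0.15], TCP at [207.831, 536.128, 205.447] pointing down, gripper open.
Joint ranges: [-2.73, 2.73], [-0.86, 2.22], [0.23, 2.46], [-1.11, 4.25], [0.08, 2.63], [-2.82, 2.82]. Speed limits (rad/s): [2.79, 2.79, 3.14, 3.14, 3.14, 3.14].

### API

Orientations are given as a unit quaternion [x, y, z, w].
In Python, from cell import manip, viewer, workorder gives the robot as it stands.
- The arm moves only by the shell command python3 -m crank 'ROWS' [FORCE]. ROWS is JSON, a list of rows, each a list of 5 numbers: the gripper command: -1 is fully open, 1 is shut, values between are in proportion, then the shift along the tool's x, y, z in cm, then the turn about the tool's z in units of 5 degrees (1.0 is 5 degrees). In form: [[jaw, tx, ty, tz, spin], ...]. A call has 1 to 20 rows; each row shifts and turns the commanded pose from where the row before left it, along the tool's axes as they then stand; what a row does not reach is not made up. A row lasts 1/12 s, in which the tool goes at most 41.7 mm and 7.16 degrees, less where a joint would pass 70% of its speed; a pose out of reach is approached as far as the arm can. A call with a gripper value outside its range is refused whole. The fingers move at their own pace and stop on an object; FORCE is the grip in N (left out, the last holds). Time passes only in rows, so rows that do not move let the fingers close. It gives the time, the measured TCP pose, the force, the opening and the grip force at its end, in the units of the state.
- manip.observe(): the state, without advancing time (a new reading comes with each control period).
- viewer.grab_frame(name): name is "scene" or "top"; returns a dict with "image" (480x640x3 uint8, blue, green, red), "K" (3x3 intrinsics, pixels), "extrinsics" (4x4, takes a point from camera to world coordinates). Camera axes: x right, y down, z forward; pixel columns grow to the right and rows downward; lengths in mm; the calibration is good to about 2 mm. A picture is of the moment at which its call begins. There is no depth.
- workorder.finish_job(): hands the job in; it is judged then, once.
The state is a dict: "time_s": time; "joints": joint angles; "qd": joint speeds; "joint_efforts": joint torques, N m; "tool_pos": TCP position; "tcp_rot": TCP orientation; "force": force on the tool from outside, world axes, zero at the start; "moment": the same for the moment, N m; "width": opening from 0.0 (shut) to 1.0 (fully open); "finger_force": force on a finger pad.
Only numpy, scipy, OpenCV 4.12 (cv2) and the standard library are available. Lean on these libraries where they do the work, as an engineer would, in place of code of your own. Each camera call takes 0.05 s, during which the arm holds its last target. There are 200 camera calls.

## Working session

There is one attempt and no reset: what is moved stays moved. The work goes in short steps, Python scripts to look and compute and a shell command to move; the robot and the scene stay as the last step left them, time stands still between calls to the robot, and variables do not carry over. Pictures are saved under pics/ and viewed, at most 10 in all, crops included, and the job is handed in when it is done.

```bash
mkdir -p pics; ls; python3 - <<'E'
from cell import manip, viewer
import cv2,numpy as np
for n in("scene","top"):
    f=viewer.grab_frame(n); cv2.imwrite(f"pics/{n}0.png",f["image"]); np.savez(f"{n}.npz",K=f["K"],E=f["extrinsics"]); print(n,np.round(f["K"],1).tolist(),np.round(f["extrinsics"],3).tolist())
s=manip.observe();print(s, manip.grip_point_offset)
E
```

```text
pics
scene [[497.7, 0.0, 321.1], [0.0, 497.7, 237.5], [0.0, 0.0, 1.0]] [[0.817, 0.461, -0.347, 854.903], [0.577, -0.663, 0.477, -452.322], [-0.01, -0.589, -0.808, 793.432], [0.0, 0.0, 0.0, 1.0]]
top [[434.7, 0.0, 316.4], [0.0, 434.7, 243.2], [0.0, 0.0, 1.0]] [[-0.008, -0.998, 0.07, 473.798], [-1.0, 0.008, -0.0, 4.127], [-0.0, -0.07, -0.998, 809.907], [0.0, 0.0, 0.0, 1.0]]
{'time_s': 0.1, 'joints': array([ 1.05049064e+00,  2.07359658e-01,  1.54275910e+00, -5.74614993e-05,
        1.39352183e+00, -1.50538513e-01]), 'qd': array([ 8.11762479e-04, -4.80731586e-04, -2.58088923e-03, -8.61079484e-04,
       -1.17588025e-03, -4.51846909e-05]), 'joint_efforts': array([-3.49144739e-05, -3.71862853e+01, -2.82293379e+01,  7.00888457e-02,
        3.11297912e-02, -7.01839713e-05]), 'tool_pos': array([207.49245603, 535.48735289, 204.4174701 ]), 'tcp_rot': array([ 1.83827002e-01,  9.82958078e-01, -9.76209170e-04, -3.10357075e-04]), 'force': array([-0.41955042, -0.51132466, -0.33706437]), 'moment': array([-0.01139015,  0.02886644,  0.04512896]), 'finger_force': 0.0, 'width': 0.998650599071644} 18.8
```

View pics/scene0.png

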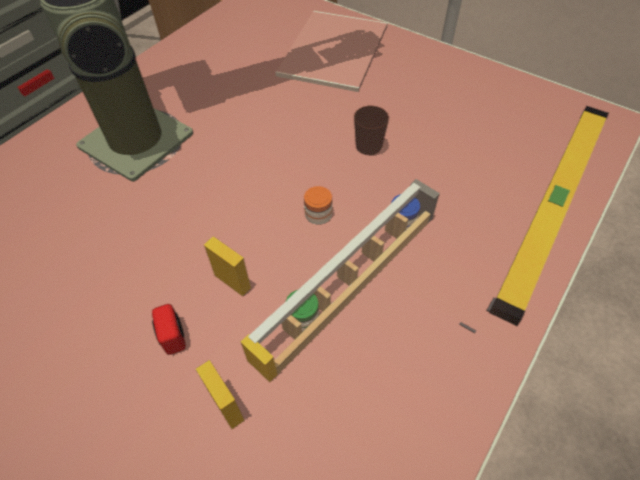

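View pics/top0.png

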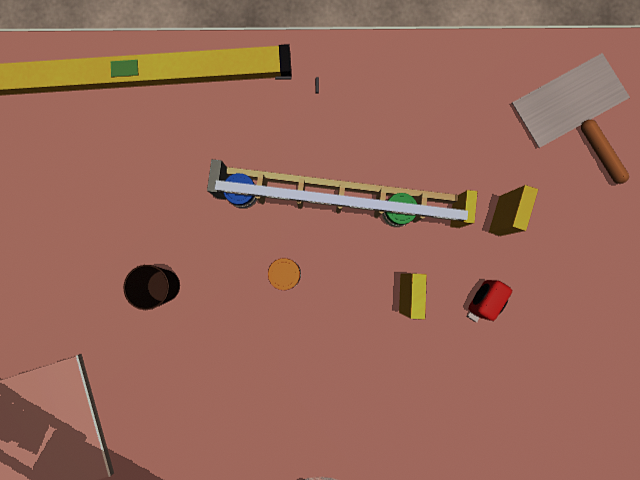

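The scene view has three yellow blocks: on the rack's end (top view 467,207), loose at (517,208), and loose at (418,296). The one fixed to the rack is the smallest and fits the description. The grey panel is at (217,175), blue is in the far-left bay, and green is second from yellow. Counting from yellow goes f, e, d, so the target is bay d (rack y = -36). I'll confirm this in an enlarged crop.

```bash
python3 - <<'E'
import cv2
i=cv2.imread("pics/top0.png")[150:310,200:550]
c=cv2.resize(i,None,fx=2.28,fy=2.28,interpolation=cv2.INTER_CUBIC);cv2.imwrite("pics/c1.png",c)
E
cat > h.py <<'E'
import numpy as np
def load(n):
    d=np.load(f"{n}.npz");return d["K"],d["E"]
def px2w(n,u,v,z):
    K,E=load(n);r=E[:3,:3]@np.linalg.solve(K,[u,v,1]);o=E[:3,3];return o+r*(z-o[2])/r[2]
def w2px(n,p):
    K,E=load(n);q=K@(E[:3,:3].T@(np.array(p)-E[:3,3]));return q[:2]/q[2]
E
```

```text
(no output)
```

View pics/c1.png

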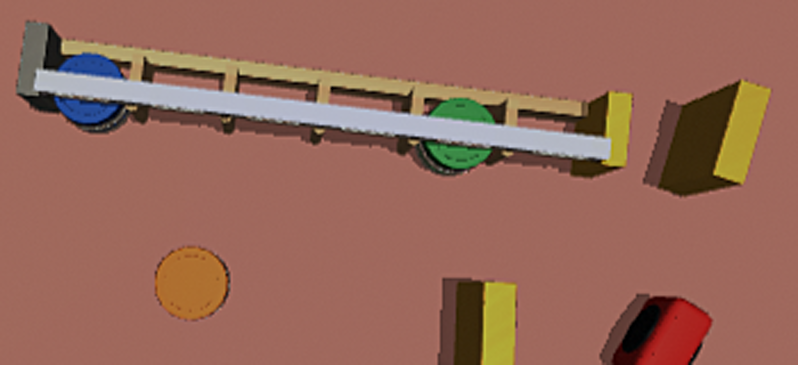

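```bash
python3 - <<'E'
import numpy as np
from h import *
c=lambda x,y:(200+(x+.5)/2.28-.5,150+(y+.5)/2.28-.5)
L=px2w("top",*c(35,81.5),80);R=px2w("top",*c(610,148.5),80)
print("rail ends",L.round(1),R.round(1),"len",np.linalg.norm(L-R),"wid",np.linalg.norm(px2w("top",*c(36,70),80)-px2w("top",*c(34,93),80)))
ey=(L-R)/np.linalg.norm(L-R);ex=np.array([ey[1],-ey[0],0]);th=np.arctan2(ex[1],ex[0]);print("yaw deg",np.degrees(th))
M=(L+R)/2; O=M+16*ex;O[2]=0;print("O",O.round(1))
P=lambda x,y,z:O+ex*x+ey*y+[0,0,z]
for y in(-180,-108,-36):print("rail",y,P(-16,y,80).round(1))
print("home",P(-12,-36,27.5).round(1), "approach",P(-90,-36,27.5).round(1))
T=px2w("top",*c(192,283),55);e=px2w("top",*c(229,283),55);print("tub",T.round(1),"r",np.linalg.norm(T-e))
T2=px2w("scene",318.5,198,55);print("tub scene",T2.round(1))
d=T-O;print("tub in rack",d@ex,d@ey)
print("scene px of rail ends",w2px("scene",L),w2px("scene",R))
for n,u,v in(("green",*c(461,133)),("blue",*c(91,90))):
  q=px2w("top",u,v,55);print(n,q.round(1),((q-O)@ex).round(1),((q-O)@ey).round(1))
print("cup",px2w("top",147,287,85),"tape",px2w("top",493,300,62),"block",px2w("top",419,296,60))
E
```

```text
rail ends [624.5 175.3  80. ] [ 570.9 -251.6   80. ] len 430.1973693574476 wid 17.385044559005415
yaw deg -7.150570945531026
O [613.6 -40.1   0. ]
rail -180 [ 575.3 -216.7   80. ]
rail -108 [ 584.3 -145.3   80. ]
rail -36 [593.2 -73.9  80. ]
home [597.2 -74.4  27.5] approach [519.8 -64.7  27.5]
tub [473.8  60.5  55. ] r 28.113364889558188
tub scene [478.5  58.2  55. ]
tub in rack -151.2252515290306 82.46484970745192
scene px of rail ends [415.62188523 184.31479099] [250.94985021 338.49343471]
green [ 587.1 -146.3   55. ] -13.0 -108.6
blue [622.7 137.9  55. ] -13.1 177.8
cup [453.75267745 285.64475431  85.        ] tape [ 426.49708029 -297.19257792   62.        ] block [ 434.14685991 -171.37363283   60.        ]
```

Everything agrees with the sizes given: lid radius 28.1 mm, rail width 17 mm, and bystander tubs at rack (-13, +178) and (-13, -109). The yellow end is at rack -y, so the count goes f, e, d. Next I close the fingers and travel.

```bash
cat > go.py <<'E'
# tool-axis shifts (cm) and spin units from measured pose to a rack-frame or world target
import sys,numpy as np
from cell import manip
from scipy.spatial.transform import Rotation as Ro
th=np.radians(-7.15);EX=np.array([np.cos(th),np.sin(th),0]);EY=np.array([-EX[1],EX[0],0]);O=np.array([613.6,-40.1,0])
s=manip.observe();R=Ro.from_quat(s["tcp_rot"]).as_matrix();p=s["tool_pos"];d=p-O
print("t",round(s["time_s"],2),"rack",np.round([d@EX,d@EY,p[2]],1),"xang",np.degrees(np.arctan2(R[1,0],R[0,0])).round(1),"F",s["force"].round(1),"w",round(s["width"],2),"tilt",np.degrees(np.arccos(-R[2,2])).round(2))
a=list(map(float,sys.argv[1:]))
for x,y,z in zip(a[::3],a[1::3],a[2::3]):
    print("to",(x,y,z),"tool cm",(R.T@(O+EX*x+EY*y+[0,0,z]-p)/10).round(2))
E
python3 -m crank '[[1,-2.1,-1.9,0,0],[1,-2.1,-1.9,0,0],[1,-2.1,-1.9,0,0],[1,-2.1,-1.9,0,0],[1,-2.1,-1.9,0,0],[1,-2.1,-1.9,0,0],[1,-2.1,-1.9,0,0],[1,-2.1,-1.9,0,0],[1,-2.1,-1.9,0,0],[1,-2.1,-1.9,0,0],[1,-2.1,-1.9,0,0],[1,-2.1,-1.9,0,0],[1,-2.1,-1.9,0,0],[1,-2.1,-1.9,0,0],[1,-2.1,-1.9,0,0],[1,-2.1,-1.9,0,0],[1,-2.1,-1.9,0,0],[1,-2.1,-1.9,0,0],[1,0,0,0,-1.4],[1,0,0,0,-1.4]]' && python3 -m crank '[[1,0,0,0,0],[1,0,0,0,0]]' && python3 go.py -16 -180 110
```

```text
time_s: 1.77
tool_pos: [436.9, 79.1, 205.0]
tcp_rot: [0.061, 0.998, -0.0, -0.0]
force: [-0.2, 0.0, 0.0]
width: 0.004
finger_force: 0.0
time_s: 1.93
tool_pos: [436.3, 80.6, 205.0]
tcp_rot: [0.064, 0.998, 0.0, -0.0]
force: [1.1, 0.5, 0.8]
width: 0.003
finger_force: 0.0
t 1.93 rack [-190.9   97.6  205. ] xang 172.6 F [1.1 0.5 0.8] w 0.0 tilt 0.05
to (-16.0, -180.0, 110.0) tool cm [-17.61 -27.69   9.49]
```

```bash
python3 -m crank '[[1,-1.1,-1.73,0,0],[1,-1.1,-1.73,0,0],[1,-1.1,-1.73,0,0],[1,-1.1,-1.73,0,0],[1,-1.1,-1.73,0,0],[1,-1.1,-1.73,0,0],[1,-1.1,-1.73,0,0],[1,-1.1,-1.73,0,0],[1,-1.1,-1.73,0,0],[1,-1.1,-1.73,0,0],[1,-1.1,-1.73,0,0],[1,-1.1,-1.73,0,0],[1,-1.1,-1.73,0,0],[1,-1.1,-1.73,0,0],[1,-1.1,-1.73,0,0],[1,-1.1,-1.73,0,0],[1,0,0,0,0],[1,0,0,0,0]]' >/dev/null && python3 go.py -16 -180 100
```

```text
t 3.43 rack [ -14.9 -179.   204.8] xang 172.7 F [ 0.4  0.8 -0.4] w 0.01 tilt 0.08
to (-16.0, -180.0, 100.0) tool cm [ 0.1  -0.11 10.48]
```

```bash
python3 -m crank '[[1,0.1,-0.1,1.5,0],[1,0,0,2,0],[1,0,0,2,0],[1,0,0,2,0],[1,0,0,2,0],[1,0,0,1,0],[1,0,0,0,0],[1,0,0,0,0]]' >/dev/null && python3 go.py -16 -180 86
python3 - <<'E'
from cell import viewer
import cv2
f=viewer.grab_frame("scene");cv2.imwrite("pics/s1.png",cv2.resize(f["image"][180:400,150:450],None,fx=2.5,fy=2.5,interpolation=cv2.INTER_CUBIC))
E
```

```text
t 4.1 rack [ -16.2 -179.2  100.4] xang 172.8 F [0.5 0.5 0.1] w 0.01 tilt 0.06
to (-16.0, -180.0, 86.0) tool cm [-0.02 -0.08  1.44]
```

View pics/s1.png

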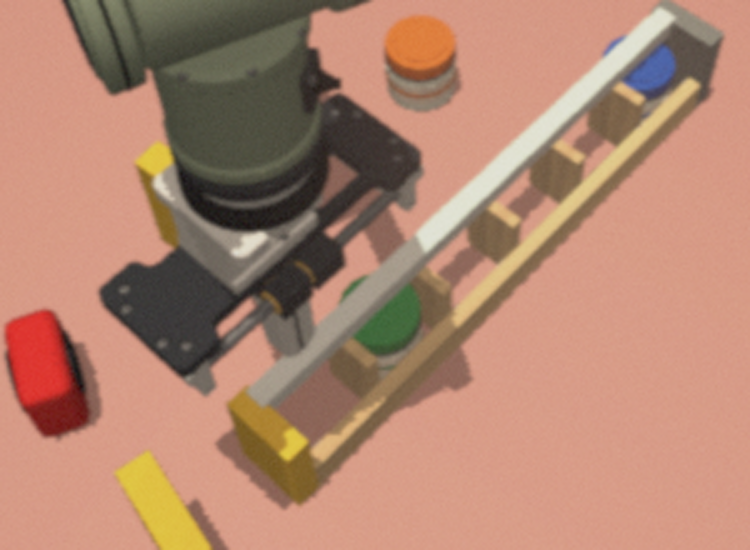

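The closed tip is at about (290,350) in the crop, over the rail above the first bay, between the yellow panel and the first divider. Now I lower it gently.

```bash
python3 -m crank '[[1,0,-0.05,0.5,0],[1,0,0,0.5,0],[1,0,0,0.5,0],[1,0,0,0.2,0],[1,0,0,0.1,0],[1,0,0,0,0]]' >/dev/null && python3 go.py; python3 -m crank '[[1,0,0,0.1,0],[1,0,0,0.1,0],[1,0,0,0,0]]'>/dev/null; python3 go.py
```

```text
t 4.65 rack [ -16.1 -180.6   82. ] xang 172.8 F [ 1.  -0.3 -0.3] w 0.01 tilt 0.05
t 4.9 rack [ -15.7 -180.7   80.4] xang 172.8 F [-0.1 -0.8  0.2] w 0.01 tilt 0.0
```

```bash
for i in 1 ; do python3 -m crank '[[1,0,0,0.1,0],[1,0,0,0,0]]'>/dev/null; python3 go.py; done;  python3 -m crank '[[1,0,0,0.05,0],[1,0,0,0,0]]'>/dev/null; python3 go.py
```

```text
t 5.07 rack [ -15.7 -180.7   80.3] xang 172.8 F [-2.5  1.6  4.2] w 0.0 tilt 0.01
t 5.23 rack [ -15.6 -180.7   80.3] xang 172.8 F [-2.1  1.7  6.4] w 0.01 tilt 0.02
```

Contact on the first section: 6 N at z = 80.3. Now the second.

```bash
python3 -m crank '[[1,0,0,-0.7,0],[1,0,0,-1.3,0],[1,0,0.8,0,0],[1,0,1.4,0,0],[1,0,1.4,0,0],[1,0,1.4,0,0],[1,0,1.4,0,0],[1,0,0.8,0,0],[1,0,0,0,0],[1,0,0,0.7,0],[1,0,0,0.7,0],[1,0,0,0.2,0],[1,0,0,0.1,0],[1,0,0,0.1,0],[1,0,0,0.1,0],[1,0,0,0.1,0],[1,0,0,0,0]]'>/dev/null; python3 go.py
```

```text
t 6.65 rack [ -16.1 -109.2   80.3] xang 172.8 F [-3.7  0.8  7.2] w 0.01 tilt 0.07
```

Second section touched: 7 N at y = -109. Now the third, then I lift clear.

```bash
python3 -m crank '[[1,0,0,-0.7,0],[1,0,0,-1.3,0],[1,0,0.8,0,0],[1,0,1.4,0,0],[1,0,1.4,0,0],[1,0,1.4,0,0],[1,0,1.4,0,0],[1,0,0.8,0,0],[1,0,0,0,0],[1,0,0,0.7,0],[1,0,0,0.7,0],[1,0,0,0.2,0],[1,0,0,0.1,0],[1,0,0,0.1,0],[1,0,0,0.1,0],[1,0,0,0.1,0],[1,0,0,0,0]]'>/dev/null; python3 go.py; python3 -m crank '[[1,0,0,-0.7,0],[1,0,0,-2,0],[1,0,0,-2,0],[1,0,0,-1.5,0],[1,0,0,0,0]]'>/dev/null; python3 go.py -197 153 140
```

```text
t 8.07 rack [-16.1 -37.2  80.3] xang 172.8 F [-4.2  0.6  7.3] w 0.0 tilt 0.07
t 8.48 rack [-12.3 -37.3 145.6] xang 172.8 F [1.3 0.3 0.4] w 0.0 tilt 0.51
to (-197.0, 153.0, 140.0) tool cm [18.49 19.01  0.37]
```

All three sections were touched in order. Next I go behind the tub for the diagonal push: fingers 30 mm apart as a cradle, tool -x along the push.

```bash
python3 -m crank '[[0.36,1.47,1.48,0,0],[0.36,1.47,1.48,0,0],[0.36,1.47,1.48,0,0],[0.36,1.47,1.48,0,0],[0.36,1.47,1.48,0,0],[0.36,1.47,1.48,0,0],[0.36,1.47,1.48,0,0],[0.36,1.47,1.48,0,0],[0.36,1.47,1.48,0,0],[0.36,1.47,1.48,0,0],[0.36,1.47,1.48,0,0],[0.36,1.47,1.48,0,0],[0.36,0,0,0,0]]'>/dev/null;  python3 -m crank '[[0.36,0,0,0,1.15],[0.36,0,0,0,1.15],[0.36,0,0,0,1.15],[0.36,0,0,0,1.15],[0.36,0,0,0,1.15],[0.36,0,0,0,1.15],[0.36,0,0,0,1.15],[0.36,0,0,0,1.15],[0.36,0,0,0,1.15],[0.36,0,0,0,1.1],[0.36,0,0,0,0]]'>/dev/null; python3 go.py -189 141 15
```

```text
t 10.48 rack [-191.4  140.4  140.5] xang 115.4 F [-0.4  0.8 -0.2] w 0.32 tilt 0.02
to (-189.0, 141.0, 15.0) tool cm [-0.08  0.23 12.55]
```

```bash
python3 -m crank '[[0.36,0,0.2,1.5,0],[0.36,0,0,2,0],[0.36,0,0,2,0],[0.36,0,0,2,0],[0.36,0,0,2,0],[0.36,0,0,2,0],[0.36,0,0,1,0],[0.36,0,0,0,0],[0.36,0,0,0,0]]'>/dev/null;python3 go.py -92 -9.5 15; python3 - <<'E'
from cell import viewer
import cv2
f=viewer.grab_frame("scene");cv2.imwrite("pics/s2.png",cv2.resize(f["image"][100:300,200:450],None,fx=2.5,fy=2.5,interpolation=cv2.INTER_CUBIC))
E
```

```text
t 11.23 rack [-190.3  141.9   15.7] xang 115.6 F [ 0.5 -0.1  1. ] w 0.32 tilt 0.06
to (-92.0, -9.5, 15.0) tool cm [-18.05   0.08   0.06]
```

View pics/s2.png

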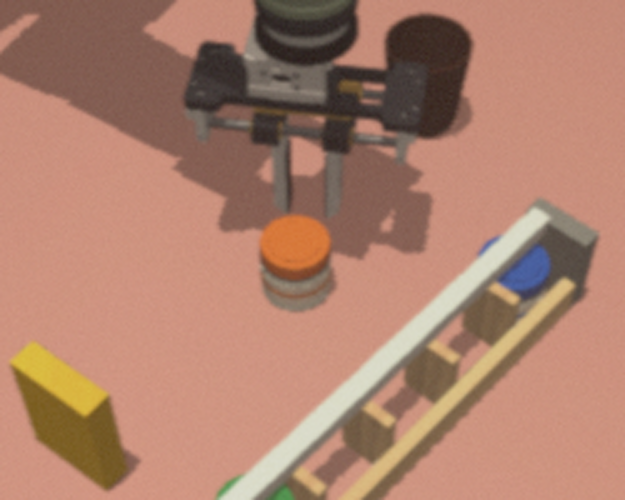

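The fingers at (283,195) and (333,205) straddle the line to the tub at (296,262), and the cup is clear. Now the push.

```bash
python3 -m crank '[[0.36,-0.7,0,0,0],[0.36,-0.8,0,0,0],[0.36,-0.8,0,0,0],[0.36,-0.5,0,0,0],[0.36,-0.4,0,0,0],[0.36,-0.4,0,0,0],[0.36,-0.6,0,0,0],[0.36,-0.6,0,0,0],[0.36,-0.7,0,0,0],[0.36,-0.7,0,0,0],[0.36,-0.7,0,0,0],[0.36,-0.7,0,0,0],[0.36,-0.7,0,0,0],[0.36,-0.7,0,0,0]]'>/dev/null;python3 go.py -92 -9.5 15;python3 -m crank '[[0.36,-0.7,0,0,0],[0.36,-0.7,0,0,0],[0.36,-0.7,0,0,0],[0.36,-0.7,0,0,0],[0.36,-0.7,0,0,0],[0.36,-0.7,0,0,0],[0.36,-0.7,0,0,0],[0.36,-0.7,0,0,0],[0.36,-0.7,0,0,0],[0.36,-0.7,0,0,0],[0.36,-0.7,0,0,0],[0.36,-0.6,0,0,0],[0.36,-0.4,0,0,0],[0.36,-0.2,0,0,0],[0.36,0,0,0,0]]'>/dev/null;python3 go.py -92 -9.5 15
```

```text
t 12.45 rack [-141.4   65.8   15.9] xang 115.6 F [-1.8  2.7  2.9] w 0.32 tilt 0.02
to (-92.0, -9.5, 15.0) tool cm [-9.01  0.08  0.09]
t 13.7 rack [-93.   -9.2  15.9] xang 115.5 F [0.  0.1 0.7] w 0.32 tilt 0.05
to (-92.0, -9.5, 15.0) tool cm [-0.08  0.07  0.09]
```

```bash
python3 -m crank '[[0.36,0.5,0,0,0],[0.36,1.5,0,0,0],[0.36,1.5,0,0,0],[0.36,1.5,0,0,0],[0.36,0,0,0,-1.15],[0.36,0,0,0,-1.15],[0.36,0,0,0,-1.15],[0.36,0,0,0,-1.15],[0.36,0,0,0,-1.15],[0.36,0,0,0,-1.15],[0.36,0,0,0,-1.15],[0.36,0,0,0,-1.15],[0.36,0,0,0,-1.15],[0.36,0,0,0,-1.1],[0.36,0,0,0,0]]'>/dev/null;python3 go.py -145 -36 15; python3 - <<'E'
from cell import viewer
import cv2
f=viewer.grab_frame("top");a=cv2.resize(f["image"][150:310,250:500],None,fx=2.2,fy=2.2,interpolation=cv2.INTER_CUBIC)
f=viewer.grab_frame("scene");b=cv2.resize(f["image"][180:300,230:430],(550,330),interpolation=cv2.INTER_CUBIC)
cv2.imwrite("pics/s3.png",cv2.vconcat([a[:270],b]))
E
```

```text
t 14.95 rack [-121.7   35.    15.8] xang 173.0 F [-0.7 -0.3  0.8] w 0.32 tilt 0.03
to (-145.0, -36.0, 15.0) tool cm [ 2.34 -7.09  0.08]
```

View pics/s3.png

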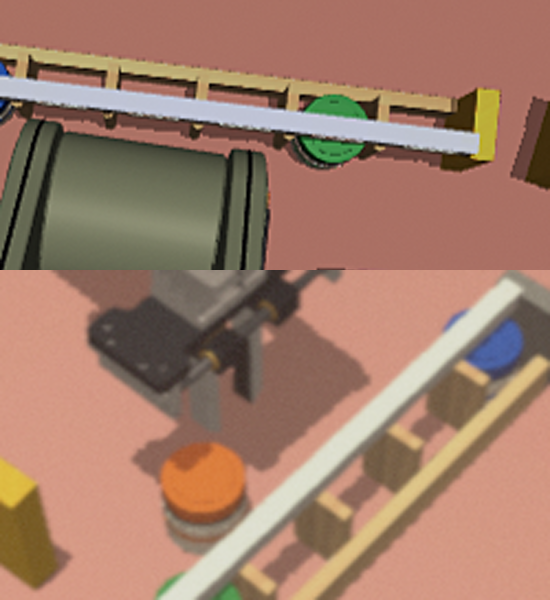

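The tub stands clear of the rack, with its lid centre at lower-panel (203,480), which is scene px (303.6,256.2). Checking that against bay d.

```bash
python3 - <<'E'
from h import *
import cv2
import numpy as np
O=np.array([613.6,-40.1,0]);th=np.radians(-7.15);ex=np.array([np.cos(th),np.sin(th),0]);ey=np.array([-ex[1],ex[0],0])
from cell import viewer
def lid(im):
    h=cv2.cvtColor(im,cv2.COLOR_BGR2HSV);m=cv2.inRange(h,(5,170,120),(16,255,255))
    c=max(cv2.findContours(m,0,2)[0],key=cv2.contourArea);x,y,w,hh=cv2.boundingRect(c);return (x+w/2-.5,y+hh/2-.5,w,hh)
for im in(cv2.imread("pics/scene0.png"),viewer.grab_frame("scene")["image"]):
    l=lid(im);p=px2w("scene",l[0],l[1],55);print(np.round(l,1),p.round(1),"rack",((p-O)@ex).round(1),((p-O)@ey).round(1))
E
```

```text
[317.5 197.5  26.   22. ] [476.2  58.1  55. ] rack -148.6 80.4
[303.  255.5  29.   26. ] [534.1 -67.8  55. ] rack -75.4 -37.4
```

Tub is at rack (-77, -36), in line with bay d. I go behind it and push straight in.

```bash
python3 -m crank '[[0.36,0.8,-0.7,0,0],[0.36,0.8,-1.6,0,0],[0.36,0.7,-1.6,0,0],[0.36,0,-1.6,0,0],[0.36,0,-1.5,0,0],[0.36,0,0,0,0],[0.36,0,0,0,0]]'>/dev/null;python3 go.py -43.6 -36 15
```

```text
t 15.68 rack [-144.1  -36.8   15.9] xang 172.7 F [-0.   0.2 -0.1] w 0.32 tilt 0.02
to (-43.6, -36.0, 15.0) tool cm [-10.05   0.12   0.09]
```

```bash
python3 -m crank '[[0.36,-0.6,0.1,0,0],[0.36,-0.8,0,0,0],[0.36,-0.8,0,0,0],[0.36,-0.5,0,0,0],[0.36,-0.4,0,0,0],[0.36,-0.4,0,0,0],[0.36,-0.5,0,0,0],[0.36,-0.5,0,0,0],[0.36,-0.5,0,0,0],[0.36,-0.5,0,0,0],[0.36,-0.5,0,0,0],[0.36,-0.5,0,0,0],[0.36,0,0,0,0]]'>/dev/null;python3 go.py -43.6 -36 15;python3 -m crank '[[0.36,-0.4,0,0,0],[0.36,-0.4,0,0,0],[0.36,-0.4,0,0,0],[0.36,-0.4,0,0,0],[0.36,-0.4,0,0,0],[0.36,-0.4,0,0,0],[0.36,-0.3,0,0,0],[0.36,-0.2,0,0,0],[0.36,0,0,0,0]]'>/dev/null;python3 go.py -43.6 -36 15
```

```text
t 16.77 rack [-77.  -35.5  16.1] xang 172.8 F [ 0.   0.5 -0.1] w 0.32 tilt 0.11
to (-43.6, -36.0, 15.0) tool cm [-3.34 -0.04  0.12]
t 17.52 rack [-48.8 -35.5  16. ] xang 172.8 F [-0.1  0.6  0.8] w 0.32 tilt 0.06
to (-43.6, -36.0, 15.0) tool cm [-0.52 -0.05  0.1 ]
```

Now small steps until it presses against the backboard.

```bash
python3 -m crank '[[0.36,-0.2,0,0,0],[0.36,-0.1,0,0,0],[0.36,0,0,0,0]]'>/dev/null;python3 go.py;for k in 1 2 3; do python3 -m crank '[[0.36,-0.1,0,0,0],[0.36,0,0,0,0]]'>/dev/null;python3 go.py;done
```

```text
t 17.77 rack [-46.4 -35.4  16. ] xang 172.8 F [-1.9 -0.2  0.7] w 0.32 tilt 0.02
t 17.93 rack [-45.6 -35.4  16. ] xang 172.8 F [-1.5  0.6  1.1] w 0.32 tilt 0.0
t 18.1 rack [-44.5 -35.4  16. ] xang 172.8 F [-2.3  0.3  0.4] w 0.32 tilt 0.01
t 18.27 rack [-43.4 -35.5  16. ] xang 172.8 F [-1.9  0.4 -0. ] w 0.32 tilt 0.02
```

```bash
for k in 1 2 3; do python3 -m crank '[[0.36,-0.1,0,0,0],[0.36,0,0,0,0]]'>/dev/null;python3 go.py;done
```

```text
t 18.43 rack [-42.3 -35.4  16. ] xang 172.8 F [-2.6  0.9 -0.1] w 0.32 tilt 0.02
t 18.6 rack [-41.8 -35.4  15.9] xang 172.8 F [-2.5  0.3  0.7] w 0.32 tilt 0.04
t 18.77 rack [-41.7 -35.4  15.9] xang 172.8 F [-5.4  1.5  3.2] w 0.32 tilt 0.16
```

```bash
python3 -m crank '[[0.36,-0.1,0,0,0],[0.36,0,0,0,0]]'>/dev/null;python3 go.py; python3 -m crank '[[0.36,0.4,0,0,0],[0.36,0.8,0,0,0],[0.36,1.5,0,0,0],[0.36,1.5,0,0,0],[0.36,1.5,0,0,0],[0.36,1.5,0,0,0],[0.36,1.5,0,-1,0],[0.36,1.5,0,-2,0],[0.36,1.5,0,-2,0],[0.36,1.5,0,-2,0],[0.36,1.5,0,-2,0],[0.36,1.5,0,-2,0],[0.36,0,0,0,0]]'>/dev/null;python3 go.py
python3 - <<'E'
from cell import viewer
import cv2
a=cv2.resize(viewer.grab_frame("top")["image"][150:310,200:480],(700,400),interpolation=cv2.INTER_CUBIC)
b=cv2.resize(viewer.grab_frame("scene")["image"][180:380,150:450],(700,467),interpolation=cv2.INTER_CUBIC)
cv2.imwrite("pics/s4.png",cv2.vconcat([a[:200],b[:400]]))
E
```

```text
t 18.93 rack [-41.7 -35.4  15.7] xang 172.8 F [-7.9  1.   6.2] w 0.32 tilt 0.28
t 20.02 rack [-200.2  -35.7  129.5] xang 172.8 F [ 0.5  0.  -0.4] w 0.32 tilt 0.49
```

View pics/s4.png

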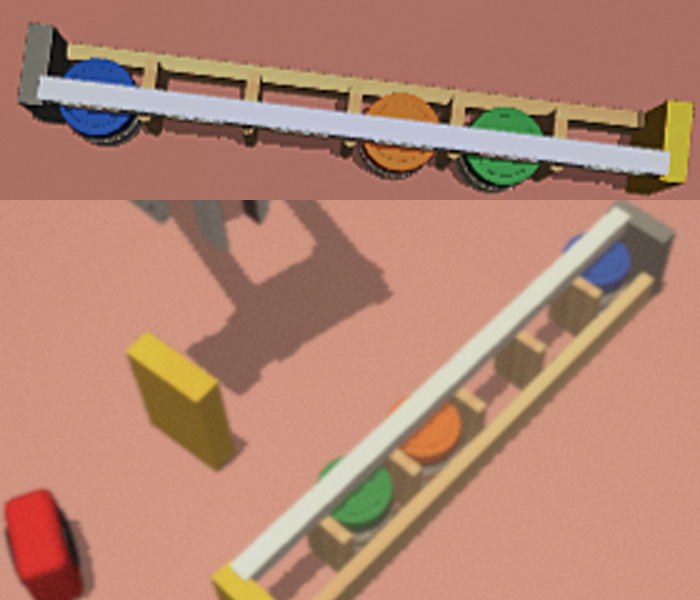

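The orange tub (top panel 400,132) stands home in the third bay from yellow, flush with the green and blue tubs against the backboard strip. Nothing else has moved, so I hand in.

```bash
python3 -m crank '[[0.36,0,0,0,0],[0.36,0,0,0,0]]'>/dev/null; python3 -c "
from cell import workorder
print(workorder.finish_job())"
```

```text
the job is handed in; nothing more can be done
None
```

The orange-lid tub is fully home in the third bay from the yellow end. I touched the rail over bays one, two and three in order first, slid the tub in without lifting it, and handed the job in at about 20 s; no verdict came back.

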